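# Clamp the lens saddle to the test rail

### The arm

A 7-joint arm with a two-finger parallel gripper is mounted at the origin on the work surface. World frame = base frame: x ahead of the robot, y to its left, z up, the work surface at z = 0. Lengths are in m, angles in rad, forces in N, time in s.
With the tool pointing down it reaches from about 0.425 to 0.925 m from the base axis. Payload 6.8 kg.
Tool frame: the origin (TCP) lies at the very end of the fingers, on their centre line; the grasp point (between the pads) lies 19 mm behind it (r.grip_point_offset is the distance from the TCP to the grasp point, in m); z points along the fingers, y is the line along which they close (so a half turn about z gives the same grasp; the last joint's range is limited). The gripper opens to 85 mm and grips with 20 to 120 N. Pads are 22 mm wide; open, the fingers measure 114 mm over their backs; the gripper's body (76 mm by 85 mm) begins 54 mm behind the grasp point. The pads swing forward as they close: fully open they stand 13 mm farther back than shut.
Start: joints at [1.229, 0.477, 0.022, 1.555, -0.011, 1.109, -0.083], TCP at [0.156, -0.657, 0.231] pointing down, gripper open.
Joint ranges: [-2.96, 2.96], [-0.34, 2.1], [-1.41, 1.46], [0.24, 2.44], [-1.37, 4.51], [0.17, 1.92], [-2.96, 2.96]. Speed limits (rad/s): [2.39, 2.39, 3.14, 3.14, 3.14, 3.14, 3.14].

### API

Orientations are given as a rotation vector (axis times angle).
In Python, from bench import status, eyes, r gives the robot as it stands.
- The arm moves only by the shell command python3 -m crank 'ROWS' [OPENING] [FORCE]. ROWS is JSON, a list of rows, each a list of 6 numbers: the shift along the tool's x, y, z normalised to -1 to 1, where 1 is 0.02 m, then the turn, a rotation vector about the tool's x, y, z normalised to -1 to 1, where 1 is 45 degrees. A call has 1 to 12 rows; each row shifts and turns the commanded pose from where the row before left it, along the tool's axes as they then stand; what a row does not reach is not made up. A row lasts 1/10 s, in which the tool goes at most 50 mm and 8.59 degrees, less where a joint would pass 70% of its speed; a pose out of reach is approached as far as the arm can. A call with a number of a shift or a turn outside -1 to 1 is refused whole. A call with a gripper value outside its range is refused whole. OPENING is the opening, from 0 (shut) to 1 (fully open), set as the call begins (- or left out, the last holds). The fingers move at their own pace and stop on an object; FORCE is the grip in N (left out, the last holds). Time passes only in rows, so rows that do not move let the fingers close. It gives the time, the measured TCP pose, the force, the opening and the grip force at its end, in the units of the state.
- status.get_obs(): the state, without advancing time (a new reading comes with each control period).
- eyes.grab_frame(name): name is "scene" or "top" or "wrist"; returns a dict with "image" (384x512x3 uint8, red, green, blue), "depth" (384x512 float32, m along the optical axis (not along the pixel's ray), 0 where there is no reading), "fovy" (degrees; the focal length in pixels is half the picture's height over the tangent of half this angle, whatever the lens; pixels are square), "cx", "cy" (the principal point, pixels), "world_to_cam" (4x4, takes a point from world to camera coordinates). Camera axes: x right, y up, looking along -z (the intrinsics and any distortion apply to the point x, -y, -z); pixel columns grow to the right and rows downward; lengths in m; the calibration is good to about 2 mm. The wrist camera is an equidistant fisheye: a pixel r from the principal point sees the ray r / f radians off the axis. A picture is of the moment at which its call begins.
- r.hand_in(): hands the job in; it is judged then, once.
The state is a dict: "clock": time; "joints": joint angles; "qvel": joint speeds; "tau": joint torques, N m; "tcp_pos": TCP position; "orientation": TCP orientation; "contact_force": force on the tool from outside, world axes, zero at the start; "moment": the same for the moment, N m; "grip_width": finger opening in m; "gripper_force": force on a finger pad.
Only numpy, scipy, OpenCV 4.12 (cv2) and the standard library are available. Lean on these libraries where they do the work, as an engineer would, in place of code of your own. Each camera call takes 0.05 s, during which the arm holds its last target. There are 200 camera calls.

### The job

The saddle that carries the brass lens is already in focus on the test rail: lock it there with the quarter-turn rail clamp that hangs in the white porcelain holder. Put the clamp's channel nut down through the oblong opening in the saddle's foot into the rail, press it gently against its spring until you feel it touch the bottom, turn it a quarter turn clockwise and let it come up, so that its grooves catch the rail's lips and the spring clamps the saddle; then let go. Never press or turn hard, do not shift the saddle, and leave the other things on the counter alone.

Things in the scene. Friction and masses are not known exactly. Their poses are not given: they have to be found in the camera images.
- clamp_wing (a point): Centre of the clamp's wing: a flat upright plate 30 mm long (own x), 12 mm thick (own y), 36 mm high, on a round collar 32 mm across whose top is 18 mm below this point. The clamp is one loose upright steel part, about 0.22 kg, about 86 mm tall; downward from the wing: collar, coil spring, washer, 10 mm stem, channel nut. Own z is up. The wing is long the same way as the nut.
- clamp_stem (a point): On the clamp's axis 68 mm below clamp_wing, same axes: mean level of the nut's underside, which is truly 62 to 74 mm below (the nut is set along the thread for feet of any thickness). Nut: 34 long (x), 19 wide (y), 6 mm thick plus 3 mm ridges on top; 2 grooves along y, 9 to 15 mm off its middle. Two opposite corners are cut off: in the rail it turns clockwise only (from above), stopped 7 degrees past a quarter turn.
- clamp_washer (a point): Underside centre of the clamp's flat spring washer (40 mm across, 3 mm thick). Free, it is 52 mm below clamp_wing. Pushed, it slides up the stem against the spring: 4 N to start it, 0.4 N more per mm. It comes to rest on the saddle's plate, both sides of the opening, while the nut goes on down into the rail.
- saddle_opening (a point): Centre of the oblong opening in the saddle's foot plate, at the plate's top, 31 mm above the counter. Opening 40 mm long (own y, along the rail) and 28 mm wide (x), over the rail's slot. The plate is 10 mm thick, 70 mm wide, 200 mm long and slides along the rail if pushed that way with over about 8 N.
- lens (a point): Middle of the brass lens on the saddle, 83 mm above the counter: 68 mm across, 106 mm long, its axis along the rail, its near end 83 mm from the opening's centre. A column and a clamp ring hold it; the ring's top is about 129 mm above the counter.
- rail: Fixed aluminium C-channel, 41 mm wide, 21 mm high, 460 mm long, open on top. Origin: middle of its underside, on the counter; y along, x across. Slot 22 mm wide; the lips' upper edges are round (2 mm), their turned-down edges 2.5 mm thick. Inside it is 36 mm wide, its rubber-lined floor (gives 1 mm at 20 N) is 2.5 mm above the counter. A 160 mm high projector stands at its +y end.
- rail_lips (a point): On the rail's centre line, midway along, level with the lower ends of its lips, 13 mm above the counter; same axes. Under the lips the nut has 1.5 mm to spare for turning when it stands on the rail's floor. Turned across and let up 4.5 mm, the lip edges lie in its grooves and the spring (5 to 10 N) pulls it up and the saddle down.
- holder: White porcelain cap holder, fixed: a block 84 (x) x 64 (y) x 30 mm high with a pocket 40 x 24 mm, 25 mm deep, in the middle of its top. The clamp hangs in it by its washer, which lies on the block's top; the nut is loose in the pocket, long along x. Origin under its centre, on the counter.
- adapter: Black steel lens adapter ring, 64 mm across, 16 mm high, loose on the counter (a bystander). Origin under its centre.
- filter_case: Faded red filter case, 74 x 74 x 25 mm, loose on the counter (a bystander). Origin under its centre.
- lens_cap: Black lens cap, 72 mm across, 11 mm high, loose on the counter beyond the rail (a bystander). Origin under its centre.
There are look-alikes about, which are no part of the job. Of the things shaped like the part that bears clamp_wing, the bare steel one is meant.

How it is judged:
On the way, in this order (a step that is already met when the one before it is completed fails the run):
1. the clamp is lifted out of the holder (height (world z) of clamp_wing above 0.12 m), for 0.1 s.
2. the clamp is down in the opening with its nut along the rail, its washer on the saddle's plate (z of clamp_wing in the frame of rail below 0.0825 m and horizontal distance between clamp_wing and saddle_opening below 0.006 m and angle between the x axis of clamp_wing and the y axis of rail, either way round below 0.3 rad), for 0.05 s.
At the end, for the whole second after the job is handed in: the clamp stands upright (0.05 rad) in the opening (axis within 12 mm of its centre), turned across the rail (0.12 rad), its washer pressed in on the plate and its spring clamping saddle to rail (contact forces over 4.5 N in all; its weight alone gives under 3 N), the saddle within 5 mm of its place (angle between the x axis of clamp_wing and the x axis of rail, either way round below 0.12 rad and z of clamp_wing in the frame of rail below 0.0825 m and contact force between rail and anything else above 4.5 N and horizontal distance between clamp_wing and saddle_opening below 0.012 m and angle between clamp_wing's own z axis and vertical below 0.05 rad and distance of saddle_opening from where it was at the start of the episode below 0.005 m); the robot touches nothing.
It fails at once if the rail, the saddle or what they carry is pressed hard (contact force between rail and anything else above 26 N).
It fails at once if the saddle is pushed off its place (distance of saddle_opening from where it was at the start of the episode above 0.005 m).
It fails at once if a bystander is moved (distance of any of adapter, filter_case, lens_cap from where it was at the start of the episode above 0.015 m).
It also fails if it takes over 70 s, if anything falls off the work surface, if the arm or the gripper's body presses on something with over 40 N, if the wrist force passes 120 N, or if a joint passes its speed limit or range.

## Working session

There is one attempt and no reset: what is moved stays moved. The work goes in short steps, Python scripts to look and compute and a shell command to move; the robot and the scene stay as the last step left them, time stands still between calls to the robot, and variables do not carry over. Pictures are saved under pics/ and viewed, at most 10 in all, crops included, and the job is handed in when it is done.

```bash
ls; mkdir -p pics; python3 - <<'E'
from bench import status, eyes, r
import cv2, numpy as np
o=status.get_obs(); print({k:np.round(v,3) for k,v in o.items()}, r.grip_point_offset)
for n in("scene","top"):
    f=eyes.grab_frame(n); np.savez("pics/%s0.npz"%n,**f); cv2.imwrite("pics/%s0.png"%n,f["image"][:,:,::-1])
    print(n,f["fovy"],f["cx"],f["cy"],np.round(f["world_to_cam"],3).tolist())
E
```

```text
pics
{'clock': np.float64(0.0), 'joints': array([ 1.229,  0.478,  0.022,  1.556, -0.011,  1.109, -0.083]), 'qvel': array([-0.001, -0.001, -0.   , -0.   , -0.001,  0.001,  0.001]), 'tau': array([-0.0000e+00, -5.9646e+01,  1.6080e+00, -2.8120e+01,  1.2000e-02,
        9.0000e-03,  0.0000e+00]), 'tcp_pos': array([ 0.156, -0.656,  0.23 ]), 'orientation': array([-3.118e+00, -3.660e-01,  1.000e-03]), 'contact_force': array([ 0.133, -0.306,  0.346]), 'moment': array([ 0.02 , -0.018, -0.008]), 'gripper_force': np.float64(0.0), 'grip_width': np.float64(0.085)} 0.0187
scene 42.51846901591718 252.44452842121072 194.88388909112726 [[-0.18, 0.984, -0.012, 0.098], [-0.663, -0.112, 0.741, 0.31], [0.727, 0.142, 0.672, -1.651], [0.0, 0.0, 0.0, 1.0]]
top 56.64207542416653 254.50847347437636 187.23728737166581 [[-0.026, -1.0, 0.014, 0.031], [0.994, -0.024, 0.103, -0.568], [-0.103, 0.016, 0.995, -0.831], [0.0, 0.0, 0.0, 1.0]]
```

View pics/top0.png

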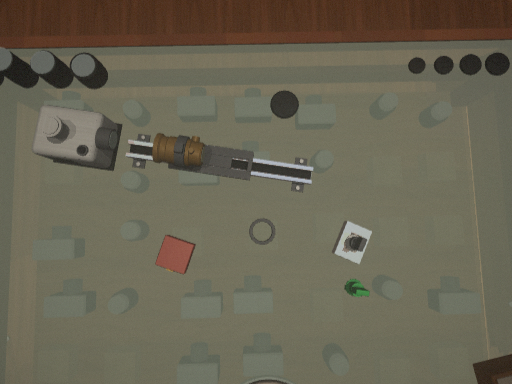

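View pics/scene0.png

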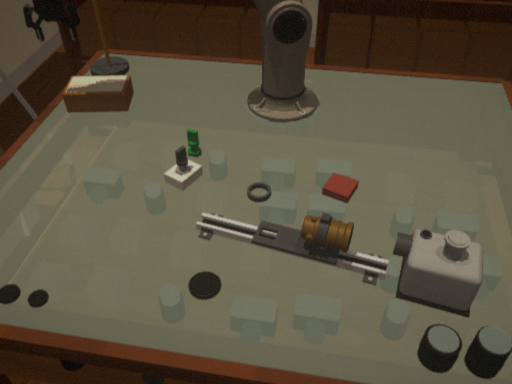

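The top view shows the holder with the steel clamp at about (352,242), a green look-alike at (357,289), and the rail running from (130,148) to (312,175) with the saddle opening at about (240,163). Next I'll get metric estimates.

```bash
cat > h.py <<'E'
import numpy as np, cv2
from scipy.spatial.transform import Rotation as R
def cloud(f, fish=False):
    h,w=f["depth"].shape; fl=h/2/np.tan(np.radians(float(f["fovy"]))/2)
    v,u=np.mgrid[:h,:w].astype(float); x=(u-f["cx"])/fl; y=(v-f["cy"])/fl
    if fish:
        t=np.hypot(x,y)+1e-9; s=np.tan(np.minimum(t,1.4))/t; x=x*s; y=y*s
    d=f["depth"].astype(float); p=np.stack([x*d,-y*d,-d],-1)
    T=np.linalg.inv(f["world_to_cam"]); q=p@T[:3,:3].T+T[:3,3]; q[d<=0]=np.nan
    return q
def rect(p):  # minAreaRect in mm of Nx2
    (c,s,a)=cv2.minAreaRect((p*1000).astype(np.float32)); return np.round(c,1),np.round(s,1),round(a,1)
E
python3 - <<'E'
from h import *
for n,box in(("top",None),("scene",None)):
    f=dict(np.load(f"pics/{n}0.npz")); q=cloud(f); im=f["image"].astype(int)
    Z=q[...,2]
    white=(im.min(-1)>150)&(Z>.02)&(Z<.04)&(q[...,1]<-.1)&(q[...,0]<.6)
    print(n,"holder",white.sum(),rect(q[white][:,:2]),np.median(Z[white]))
    c=np.median(q[white][:,:2],0)
    d=np.hypot(q[...,0]-c[0],q[...,1]-c[1])
    m=(d<.035)&(Z>.04); print("clamp",m.sum(),Z[m].max(),q[m][:,:2].mean(0),rect(q[m&(Z>.05)][:,:2]), rect(q[m&(Z>Z[m].max()-.01)][:,:2]))
    if n=="top":
        m=np.zeros_like(white);m[145:182,195:255]=1
        for z in range(140,180,3): print(z,np.round(Z[z,222:258:2]*1000).astype(int))
        s=m&(Z>.026)&(Z<.036)
        print("saddle",rect(q[s][:,:2]),np.median(Z[s]))
        hh=q[163,240];print(hh)
        for nm,(u,v) in dict(l=(130,148),r=(312,175),adapter=(262,231),case=(175,254),lens=(178,150)).items(): print(nm,q[v,u])
E
```

```text
top holder 601 (array([ 482.5, -160.1]), array([229.3,  96.4]), 47.5) 0.030160785981988125
clamp 194 0.10303591400371115 [ 0.43203872 -0.20979154] (array([ 432.3, -209.6]), array([21.2, 29.8]), 67.5) (array([ 430.5, -214.2]), array([12.2, 29.7]), 63.3)
140 [ 0 -2  1  1  0 -1 -1  1  0 -1  1  1  0 -2 -1  1  3 -1]
143 [-2 -1 -2 -1  1 -2  0 -2  0  2 -1  0  1 -2  0  1 -2 -1]
146 [                   1                    1                    1
                   -1                    2                   -1
                   -3                   -2                    0
                    1                   -2                    0
                   -1                    1 -9223372036854775808
                   -3                   -1                    0]
149 [31 30 32 31 31 32 31 31 -1  0  1  0 -1  0  2  2  1  1]
152 [30 29 31 34 29 32 30 30 32 30 31 29 33 30 32 31 -1  1]
155 [33 32 34 30 31 30 31 33 32 33 31 34 30 33 29 32 -2 -3]
158 [31 31 33 29 30 22 21 24 28 30 32 30 32 31 28 31 -2  0]
161 [30 30 30 34 32  4  2  6  1  4  2 15 17 30 31 35 19 23]
164 [32 32 33 34 32  3  2  0  4  3  1 
[... 603 characters left out ...]
1 -3  0  1 -3 -1  1 -1 19 31 32 31 -4 -1 -4  3]
saddle (array([633.5,  88.7]), array([134.6,  70.5]), 80.1) 0.03091289044038298
[6.33970602e-01 5.06205364e-02 5.57702166e-04]
l [0.6781206  0.32504152 0.00256157]
r [ 0.59912903 -0.12897954  0.00157505]
adapter [4.63218171e-01 2.32768290e-04 3.07887195e-03]
case [0.41485529 0.20898952 0.0241486 ]
lens [0.64302723 0.18003742 0.12937803]
scene holder 187 (array([ 489.8, -154.6]), array([213.8,  88.8]), 46.8) 0.03171289065084537
clamp 216 0.1051793367125744 [ 0.43780756 -0.21077176] (array([ 437.8, -210.4]), array([26.7, 31. ]), 29.9) (array([ 433.1, -213.4]), array([14.5, 30.1]), 66.2)<stdin>:12: RuntimeWarning: invalid value encountered in cast
```

```bash
python3 -m crank '[[1,-1,0,0,0,0],[1,-1,0,0,0,0],[1,-1,0,0,0,0],[1,-1,0,0,0,0],[1,-1,0,0,0,0],[1,-1,0,0,0,0],[1,-1,0,0,0,0],[1,-1,0,0,0,0],[1,-1,0,0,0,0],[1,-1,0,0,0,0],[1,-1,0,0,0,0],[1,-1,0,0,0,0]]' 1
python3 -m crank '[[1,-1,0,0,0,0],[1,-1,0,0,0,0],[1,-1,0,0,0,0],[1,-1,0,0,0,0],[1,-1,0,0,0,0],[1,-1,0,0,0,0],[0.4,-0.3,0,0,0,0],[0,0,0,0,0,0.178],[0,0,0,0,0,0.178],[0,0,0,0,0,0.178],[0,0,0,0,0,0.178],[0,0,0,0,0,0.178]]'
python3 -m crank '[[0,0,0,0,0,0],[0,0,0,0,0,0],[0,0,0,0,0,0]]'
python3 - <<'E'
from h import *
from bench import status, eyes
o=status.get_obs(); print(o["joints"],R.from_rotvec(o["orientation"]).as_matrix().round(3).tolist())
f=eyes.grab_frame("wrist"); np.savez("pics/w1.npz",**f); cv2.imwrite("pics/w1.png",f["image"][:,:,::-1]); print(f["fovy"],f["cx"],f["cy"],np.linalg.inv(f["world_to_cam"]).round(3).tolist())
E
```

```text
clock: 1.3
tcp_pos: [0.3345, -0.3664, 0.2311]
orientation: [-3.12, -0.366, 0.001]
contact_force: [0.4, 0.4, -0.1]
grip_width: 0.0856
gripper_force: 0.0
clock: 2.5
tcp_pos: [0.429, -0.2161, 0.231]
orientation: [3.054, -0.734, -0.001]
contact_force: [0.6, 0.8, 0.2]
grip_width: 0.0854
gripper_force: 0.0
clock: 2.8
tcp_pos: [0.4294, -0.2156, 0.2312]
orientation: [3.058, -0.721, -0.0]
contact_force: [0.2, -0.2, 0.2]
grip_width: 0.0856
gripper_force: 0.0
[ 0.50992706  0.16646258 -0.19430276  1.99583848  0.03856043  0.98287297
 -1.73679771] [[0.895, -0.446, -0.0], [-0.446, -0.895, -0.0], [-0.0, 0.0, -1.0]]
65.70646984690485 255.3121864842219 185.57363106581985 [[-0.447, 0.855, 0.265, 0.497], [-0.895, -0.426, -0.133, -0.249], [-0.001, -0.296, 0.955, 0.373], [0.0, 0.0, 0.0, 1.0]]
```

View pics/w1.png

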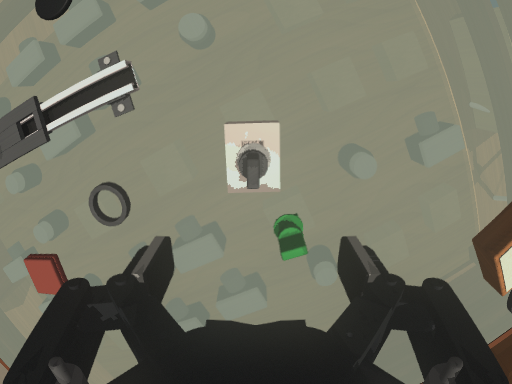

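The wrist view shows the clamp in its holder at about (253,160), with the wing upright in the picture, so the tool is nearly aligned with it. I'll measure it precisely.

```bash
cat >> h.py <<'E'
def clamp(q,c,zt=None):
    d=np.hypot(q[...,0]-c[0],q[...,1]-c[1]); Z=q[...,2]
    m=(d<.04)&(Z>.06); zt=zt or np.nanpercentile(Z[m],97)
    t=m&(Z>zt-.006); print("top z",zt,t.sum(),rect(q[t][:,:2]),q[t].mean(0))
    x=q[t][:,:2]-q[t][:,:2].mean(0); w,v=np.linalg.eigh(x.T@x); print("long axis deg",np.degrees(np.arctan2(v[1,1],v[0,1])))
E
python3 - <<'E'
from h import *
f=dict(np.load("pics/w1.npz")); q=cloud(f,True); clamp(q,(.43,-.214))
im=f["image"].astype(int);Z=q[...,2];d=np.hypot(q[...,0]-.43,q[...,1]+.214)
w=(Z>.022)&(Z<.038)&(d<.06); print("holder",rect(q[w][:,:2]),np.median(Z[w]))
# rail from wrist: aluminium/rail tops
w=(Z>.015)&(Z<.026)&(q[...,0]>.55)&(q[...,1]<0.02); print("rail",rect(q[w][:,:2]))
f=dict(np.load("pics/top0.npz")); q=cloud(f);Z=q[...,2];clamp(q,(.43,-.214))
d=np.hypot(q[...,0]-.43,q[...,1]+.214)
w=(Z>.022)&(Z<.038)&(d<.06); print("holder",rect(q[w][:,:2]),np.median(Z[w]))
E
```

```text
top z 0.3338253553851709 4329 (array([ 442.9, -221.4]), array([75.8, 13.4]), 63.7) [ 0.44477303 -0.2227916   0.33101938]
long axis deg 63.601096286793464
holder (array([ 434., -213.]), array([64.1, 84.4]), 64.9) 0.02944208368693335
rail (array([613. , -50.1]), array([154.2,  53.4]), 76.0)
top z 0.10173675957459408 81 (array([ 430.5, -214.2]), array([12.2, 29.7]), 63.3) [ 0.43030599 -0.21357195  0.09977126]
long axis deg 153.55359249880965
holder (array([ 431.4, -214.5]), array([65.3, 83.9]), 65.6) 0.030340468526898867
```

```bash
python3 - <<'E'
from h import *
f=dict(np.load("pics/w1.npz")); q=cloud(f,True); q[q[...,2]>.13]=np.nan; clamp(q,(.43,-.214),.1)
E
```

```text
top z 0.1 368 (array([ 433.2, -213.7]), array([10.7, 29.5]), 63.6) [ 0.43361767 -0.21403523  0.0990113 ]
long axis deg 153.23185426674465
```

```bash
python3 -m crank '[[0.075,-0.14,1,0,0,0],[0,0,1,0,0,0],[0,0,1,0,0,0],[0,0,1,0,0,0],[0,0,1,0,0,0],[0,0,1,0,0,0],[0,0,1,0,0,0],[0,0,0.7,0,0,0],[0,0,0.5,0,0,0],[0,0,0,0,0,0],[0,0,0,0,0,0]]'
python3 -m crank '[[0,0,0,0,0,0],[0,0,0,0,0,0],[0,0,0,0,0,0],[0,0,0,0,0,0],[0,0,0,0,0,0],[0,0,0,0,0,0],[0,0,0,0,0,0],[0,0,0,0,0,0],[0,0,0,0,0,0],[0,0,0,0,0,0]]' 0 45
```

```text
clock: 3.95
tcp_pos: [0.4324, -0.2136, 0.0676]
orientation: [-3.057, 0.724, -0.0]
contact_force: [0.2, -0.5, -0.1]
grip_width: 0.0856
gripper_force: 0.0
clock: 4.95
tcp_pos: [0.4322, -0.2136, 0.0673]
orientation: [3.057, -0.724, 0.0]
contact_force: [-1.0, 0.2, 2.1]
grip_width: 0.0111
gripper_force: 47.0
```

```bash
python3 -m crank '[[0,0,-0.5,0,0,0],[0,0,-1,0,0,0],[0,0,-1,0,0,0],[0,0,-1,0,0,0],[0,0,-1,0,0,0],[0,0,-1,0,0,0],[0,0,-0.5,0,0,0],[0,0,0,0,0,0],[0,0,0,0,0,0]]'
python3 -m crank '[[0.29,-0.96,0,0,0,0],[0.29,-0.96,0,0,0,0],[0.29,-0.96,0,0,0,0],[0.29,-0.96,0,0,0,0],[0.29,-0.96,0,0,0,0],[0.29,-0.96,0,0,0,0],[0.29,-0.96,0,0,0,0],[0.29,-0.96,0,0,0,0],[0.29,-0.96,0,0,0,0],[0.29,-0.96,0,0,0,0],[0.29,-0.96,0,0,0,0],[0.29,-0.96,0,0,0,0]]'
python3 -m crank '[[0.29,-0.96,0,0,0,0],[0.29,-0.96,0,0,0,-0.182],[0,0,0,0,0,-0.182],[0,0,0,0,0,-0.182],[0,0,0,0,0,-0.182],[0,0,0,0,0,-0.182],[0,0,0,0,0,-0.182],[0,0,0,0,0,-0.182],[0,0,0,0,0,-0.182],[0,0,0,0,0,-0.182],[0,0,0,0,0,-0.182],[0,0,0,0,0,-0.182]]'
python3 -m crank '[[0,0,0,0,0,-0.182],[0,0,0,0,0,-0.182],[0,0,0,0,0,0],[0,0,0,0,0,0],[0,0,0,0,0,0],[0,0,0,0,0,0]]'
python3 - <<'E'
from h import *
from bench import status, eyes
o=status.get_obs(); print(o["joints"],R.from_rotvec(o["orientation"]).as_matrix().round(3).tolist())
f=eyes.grab_frame("wrist"); np.savez("pics/w2.npz",**f); cv2.imwrite("pics/w2.png",f["image"][:,:,::-1])
E
```

```text
clock: 5.85
tcp_pos: [0.4317, -0.2133, 0.1867]
orientation: [-3.057, 0.724, 0.001]
contact_force: [-0.4, 0.1, -2.0]
grip_width: 0.0114
gripper_force: 46.4
clock: 7.05
tcp_pos: [0.5978, -0.0381, 0.186]
orientation: [3.057, -0.724, -0.003]
contact_force: [0.5, -0.5, -2.1]
grip_width: 0.0115
gripper_force: 46.4
clock: 8.25
tcp_pos: [0.625, -0.0096, 0.1861]
orientation: [-2.667, -1.659, 0.002]
contact_force: [0.4, 0.0, -1.7]
grip_width: 0.0113
gripper_force: 46.3
clock: 8.85
tcp_pos: [0.6253, -0.0096, 0.1872]
orientation: [-2.411, -2.014, 0.0]
contact_force: [-0.8, 0.8, -2.4]
grip_width: 0.0113
gripper_force: 46.3
[ 0.40271474  0.52476991 -0.67064732  1.68792981  0.36554305  1.05778924
 -0.56392584] [[0.178, 0.984, -0.0], [0.984, -0.178, -0.0], [-0.0, -0.0, -1.0]]
```

View pics/w2.png

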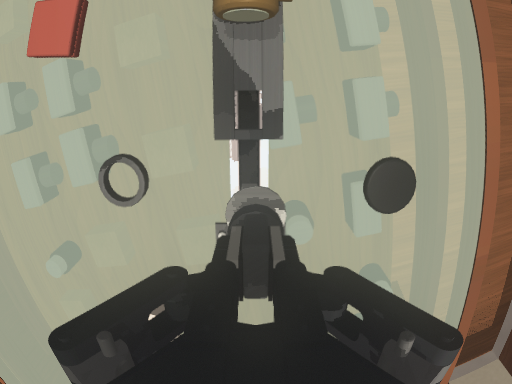

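The wrist view shows the clamp held, with its washer at about (255,205). The saddle opening is at (249,110), the plate spans columns 214–284, and the rail runs vertically. Next I'll measure the opening, the plate's axis and the washer's offset.

```bash
cat >> h.py <<'E'
def opening(f,fish,c0=(.634,.05),a=80.0):
    q=cloud(f,fish); u=np.array([np.cos(np.radians(a)),np.sin(np.radians(a))]); n=np.array([u[1],-u[0]])  # n = across (rail x), u = along
    p=q[...,:2]-np.array(c0); L=p@u; X=p@n; Z=q[...,2]
    pl=(abs(L)<.075)&(abs(X)<.06)&(Z>.025)&(Z<.037)
    ext=[]
    for l in np.arange(-.035,.06,.01):
        k=pl&(abs(L-l)<.004); xs=X[k]; e=np.percentile(xs,[.5,99.5]) if k.sum()>20 else [np.nan]*2; ext.append((l,*e))
    ext=np.array(ext); print("plate across edges mm",(ext*1000).round(1).tolist())
    ok=~np.isnan(ext[:,1]); 
    for c in(1,2): print("edge angle", a-np.degrees(np.arctan(np.polyfit(ext[ok,0],ext[ok,c],1)[0])))
    # gap: region in plate plane where no plate points; project all rays on z=.031
    C=np.linalg.inv(f["world_to_cam"])[:3,3]; s=(C[2]-.031)/(C[2]-Z); P=C[:2]+(q[...,:2]-C[:2])*s[...,None]-np.array(c0)
    hole=(Z<.027)&(abs(P@u)<.026)&(abs(P@n)<.02)
    h=np.stack([(P@n)[hole],(P@u)[hole]],1); lo,hi=np.percentile(h,[1,99],0); print("hole x,y lo hi mm",(lo*1000).round(1),(hi*1000).round(1)); m=(lo+hi)/2
    print("centre", np.array(c0)+n*m[0]+u*m[1], "plate z",np.median(Z[pl]))
    return q
E
python3 - <<'E'
from h import *
f=dict(np.load("pics/w2.npz")); q=opening(f,True)
f2=dict(np.load("pics/top0.npz")); opening(f2,False)
t=np.array([.6253,-.0096,.1872]); Z=q[...,2]
v,u=np.mgrid[:384,:512]
w=(v>180)&(v<235)&(u>220)&(u<290)&(Z>.10)&(Z<.19)
hist,e=np.histogram(Z[w],bins=np.arange(.10,.19,.004)); print(dict(zip(e.round(3),hist)))
rel=(q-t)@np.array([[.178,.984,0],[.984,-.178,0],[0,0,-1]])
for lo in np.arange(.0,.08,.006):
    k=w&(rel[...,2]>lo)&(rel[...,2]<=lo+.006)
    if k.sum()>15: print(lo.round(3),k.sum(),np.percentile(rel[k],[2,98],0).round(4).tolist())
E
```

```text
plate across edges mm [[-35.0, nan, nan], [-25.0, -39.7, 29.2], [-15.0, -39.6, 29.1], [-5.0, -39.3, 29.0], [5.0, -40.2, 28.9], [15.0, -40.0, 28.9], [25.0, -39.7, 29.8], [35.0, -39.5, 28.8], [45.0, -39.7, 28.8], [55.0, -39.3, 28.9]]
edge angle 79.87076884772921
edge angle 80.15165650519803
hole x,y lo hi mm [-18.9 -17. ] [ 8.9 21.3]
centre [0.62943166 0.05295027] plate z 0.030372293137786388
plate across edges mm [[-35.0, nan, nan], [-25.0, -41.4, 26.2], [-15.0, -42.3, 27.1], [-5.0, -41.9, 27.4], [5.0, -41.4, 26.6], [15.0, -42.2, 27.5], [25.0, -41.5, 27.2], [35.0, -41.2, 27.2], [45.0, -42.2, 27.5], [55.0, -40.9, 26.2]]
edge angle 79.67724229194575
edge angle 79.88924404486644
hole x,y lo hi mm [-19.8 -18.9] [ 6.  19.9]
centre [0.62732133 0.05164792] plate z 0.030971256794592006
{np.float64(0.1): np.int64(0), np.float64(0.104): np.int64(0), np.float64(0.108): np.int64(0), np.float64(0.112): np.int64(0), np.float64(0.116): np.int64(0), np.float64(0.12): np.int64(0), np.float64(0.124): np.int64(0), np.float64(0.128): np.int64(0), np.float64(0.132): np.int64(12), np.float64(0.136): np.int64(28), np.float64(0.14): np.int64(15), np.float64(0.144): np.int64(1), np.float64(0.148): np.int64(737), np.float64(0.152): np.int64(435), np.float64(0.156): np.int64(0), np.float64(0.16): np.int64(0), np.float64(0.164): np.int64(0), np.float64(0.168): np.int64(16), np.float64(0.172): np.int64(124), np.float64(0.176): np.int64(127), np.float64(0.18): np.int64(412), np.float64(0.184): np.int64(65)}
0.0 414 [[0.0037, -0.0148, 0.0005], [0.0166, 0.0147, 0.0058]]
0.006 209 [[0.0053, -0.0146, 0.0061], [0.017, 0.015, 0.0119]]
0.012 110 [[0.0068, -0.0138, 0.0121], [0.017, 0.0141, 0.0157]]
0.03 938 [[-0.0029, -0.0184, 0.0341], [0.02, 0.0189, 0.0359]]
0.036 234 [[-0.0025, -0.0183, 0.036], [0.0205, 0.0188, 0.0381]]
0.042 21 [[0.0173, -0.009, 0.0427], [0.0184, 0.0002, 0.0478]]
0.048 35 [[0.0176, -0.0089, 0.0483], [0.0183, 0.0013, 0.0526]]
```

```bash
python3 -m crank '[[0.8,-0.09,0,0,0,0],[0.8,-0.09,0,0,0,0],[0.8,-0.09,0,0,0,0],[0.68,-0.085,0,0,0,0],[0,0,0,0,0,0],[0,0,0,0,0,0],[0,0,1,0,0,0],[0,0,1,0,0,0],[0,0,1,0,0,0],[0,0,1,0,0,0],[0,0,0,0,0,0],[0,0,0,0,0,0]]'
python3 - <<'E'
from h import *
from bench import status, eyes
o=status.get_obs(); print(o["joints"].round(3),o["tcp_pos"],R.from_rotvec(o["orientation"]).as_matrix().round(3).tolist(),o["contact_force"])
f=eyes.grab_frame("wrist"); np.savez("pics/w3.npz",**f); g=eyes.grab_frame("scene"); np.savez("pics/s3.npz",**g)
a=cv2.resize(f["image"][40:340,150:360],None,fx=1.8,fy=1.8); b=cv2.resize(g["image"][150:300,180:380],(720,540))[:, :420]
cv2.imwrite("pics/c3.png",np.hstack([a,b])[:,:,::-1])
E
```

```text
clock: 10.1
tcp_pos: [0.6294, 0.0512, 0.1074]
orientation: [2.411, 2.014, -0.001]
contact_force: [0.8, 0.4, -2.6]
grip_width: 0.0113
gripper_force: 46.3
[ 0.274  0.624 -0.634  1.734  0.445  0.933 -0.72 ] [0.62936925 0.05124932 0.10743707] [[0.178, 0.984, -0.0], [0.984, -0.178, -0.0], [-0.001, -0.0, -1.0]] [ 0.78228628  0.38694832 -2.6333422 ]
```

View pics/c3.png

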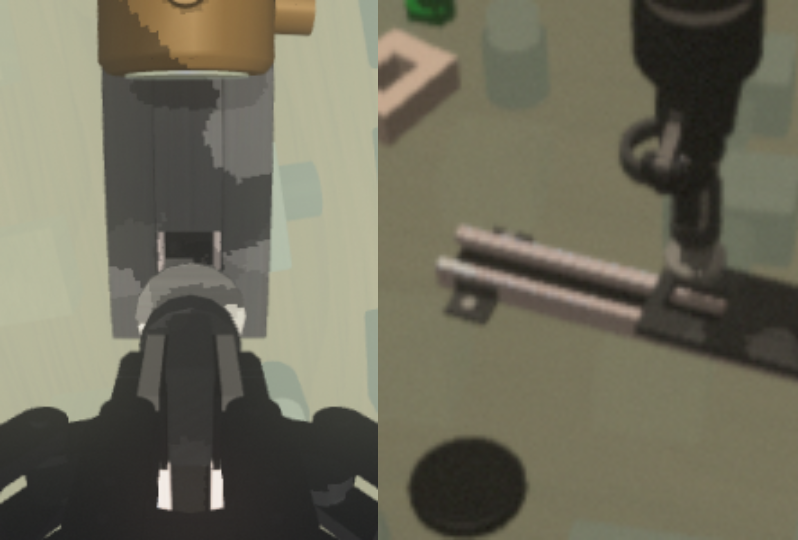

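In the crop, the washer and wing are centred on the column of the opening; the opening's far end and the bright lips are visible at about (190,245). I'll check numerically in the tool frame.

```bash
python3 - <<'E'
from h import *
f=dict(np.load("pics/w3.npz")); q=cloud(f,True)
t=np.array([.62937,.05125,.10744]); M=np.array([[.178,.984,0],[.984,-.178,0],[0,0,-1]])
Z=q[...,2]; rel=(q-t)@M; C=np.linalg.inv(f["world_to_cam"])[:3,3]
def pr(z): 
    s=(C[2]-z)/(C[2]-Z); return ((C+(q-C)*s[...,None])-t)@M
P=pr(.031)
for x in np.arange(.012,.034,.003):
    row=(abs(P[...,0]-x)<.0015)&(abs(P[...,1])<.05)
    h=row&(Z<.027)&(abs(P[...,1])<.025); s=row&(Z<.01)&(abs(P[...,1])<.025); pl=row&(Z>.027)&(Z<.036)
    g=lambda k,A: np.percentile(A[k],[1,99]).round(4).tolist() if k.sum()>8 else None
    print(x.round(3),"hole y",g(h,P[...,1]),"slot y",g(s,pr(.021)[...,1]),"plate",g(pl,rel[...,1]))
h=(Z<.027)&(abs(P[...,1])<.012)&(P[...,0]<.035)&(P[...,0]>.01); print("hole far end x",np.percentile(P[h][:,0],[98,99.5]))
k=(rel[...,2]>.03)&(rel[...,2]<.041)&(np.hypot(rel[...,0],rel[...,1])<.03); print("washer",k.sum(),np.percentile(rel[k],[.5,50,99.5],0).round(4).tolist())
# fit circle to front edge
pts=rel[k][:,:2]; ang=np.degrees(np.arctan2(pts[:,1],pts[:,0])); e=[]
for a in range(-70,71,10):
    s=pts[abs(ang-a)<4]
    if len(s)>5: e.append(s[np.argsort(np.hypot(*s.T))[-3]])
e=np.array(e); A=np.c_[2*e,np.ones(len(e))]; s=np.linalg.lstsq(A,(e**2).sum(1),rcond=None)[0]; print("circle",s[:2],np.sqrt(s[2]+s[0]**2+s[1]**2))
E
```

```text
0.012 hole y [-0.014, 0.0129] slot y [-0.0106, 0.0094] plate [-0.035, 0.0332]
0.015 hole y [-0.0139, 0.0128] slot y [-0.0106, 0.0102] plate [-0.0349, 0.0337]
0.018 hole y [-0.0139, 0.0128] slot y [-0.0105, 0.0102] plate [-0.0356, 0.0336]
0.021 hole y [-0.0138, 0.0127] slot y [-0.0105, 0.0101] plate [-0.035, 0.0335]
0.024 hole y None slot y None plate [-0.0351, 0.0328]
0.027 hole y None slot y None plate [-0.0346, 0.0329]
0.03 hole y None slot y None plate [-0.035, 0.0327]
0.033 hole y None slot y None plate [-0.0353, 0.0334]
hole far end x [0.02163024 0.02163416]
washer 1174 [[-0.0053, -0.0191, 0.0339], [0.0113, 0.0005, 0.0354], [0.0207, 0.0195, 0.0384]]
circle [0.00137122 0.00018803] 0.019418921045903842
```

```bash
python3 -m crank '[[0.05,-0.025,0,0,0,0],[0,0,0.4,0,0,0],[0,0,0.4,0,0,0],[0,0,0.3,0,0,0],[0,0,0.2,0,0,0],[0,0,0.1,0,0,0],[0,0,0.1,0,0,0],[0,0,0,0,0,0],[0,0,0,0,0,0]]'
python3 -m crank '[[0,0,0.1,0,0,0],[0,0,0.1,0,0,0],[0,0,0,0,0,0],[0,0,0,0,0,0]]'
```

```text
clock: 11.1
tcp_pos: [0.6291, 0.0533, 0.0775]
orientation: [2.41, 2.015, 0.0]
contact_force: [0.0, 0.4, -0.9]
grip_width: 0.0114
gripper_force: 46.4
clock: 11.5
tcp_pos: [0.6289, 0.0532, 0.0732]
orientation: [-2.41, -2.015, 0.0]
contact_force: [-0.4, 0.1, -1.5]
grip_width: 0.0111
gripper_force: 46.4
```

```bash
python3 -m crank '[[0,0,0.1,0,0,0],[0,0,0.1,0,0,0],[0,0,0,0,0,0],[0,0,0,0,0,0]]'; python3 -m crank '[[0,0,0.1,0,0,0],[0,0,0.1,0,0,0],[0,0,0,0,0,0],[0,0,0,0,0,0]]';python3 -m crank '[[0,0,0.05,0,0,0],[0,0,0.05,0,0,0],[0,0,0,0,0,0],[0,0,0,0,0,0]]'
```

```text
clock: 11.9
tcp_pos: [0.6289, 0.0532, 0.0692]
orientation: [-2.41, -2.015, 0.0]
contact_force: [0.4, -0.1, -2.1]
grip_width: 0.0113
gripper_force: 46.4
clock: 12.3
tcp_pos: [0.6292, 0.0533, 0.0657]
orientation: [2.409, 2.015, 0.001]
contact_force: [-1.0, -0.1, 3.6]
grip_width: 0.0113
gripper_force: 47.2
clock: 12.7
tcp_pos: [0.6292, 0.0533, 0.0635]
orientation: [2.41, 2.015, 0.001]
contact_force: [0.1, -0.4, 5.6]
grip_width: 0.0112
gripper_force: 47.3
```

```bash
for i in 1 2 3 4 5; do :; done; python3 -m crank '[[0,0,0.025,0,0,0],[0,0,0.025,0,0,0],[0,0,0,0,0,0]]'|egrep 'tcp|contact'; python3 -m crank '[[0,0,0.025,0,0,0],[0,0,0.025,0,0,0],[0,0,0,0,0,0]]'|egrep 'tcp|contact'; python3 -m crank '[[0,0,0.025,0,0,0],[0,0,0,0,0,0],[0,0,0,0,0,0]]'|egrep 'tcp|contact';python3 -m crank '[[0,0,0.025,0,0,0],[0,0,0,0,0,0],[0,0,0,0,0,0]]'|egrep 'tcp|contact'
```

```text
tcp_pos: [0.6292, 0.0533, 0.0624]
contact_force: [0.6, -0.2, 5.0]
tcp_pos: [0.6292, 0.0533, 0.0614]
contact_force: [0.1, 0.4, 5.8]
tcp_pos: [0.6292, 0.0533, 0.0609]
contact_force: [-1.1, -0.5, 4.6]
tcp_pos: [0.6292, 0.0533, 0.0605]
contact_force: [0.0, 0.0, 6.4]
```

```bash
python3 -m crank '[[0,0,0.025,0,0,0],[0,0,0,0,0,0],[0,0,0,0,0,0]]'|egrep 'tcp|contact'; python3 -m crank '[[0,0,0.025,0,0,0],[0,0,0,0,0,0],[0,0,0,0,0,0]]'|egrep 'tcp|contact'; python3 -m crank '[[0,0,0.025,0,0,0],[0,0,0,0,0,0],[0,0,0,0,0,0]]'|egrep 'tcp|contact'
```

```text
tcp_pos: [0.6292, 0.0533, 0.06]
contact_force: [-0.6, -0.5, 5.5]
tcp_pos: [0.6292, 0.0533, 0.0595]
contact_force: [-0.8, -0.4, 6.0]
tcp_pos: [0.6292, 0.0533, 0.059]
contact_force: [0.2, 0.7, 6.2]
```

```bash
python3 -m crank '[[0,0,0.025,0,0,0],[0,0,0,0,0,0],[0,0,0,0,0,0]]'|egrep 'tcp|contact'
```

```text
tcp_pos: [0.6292, 0.0533, 0.0586]
contact_force: [-0.5, -0.8, 5.7]
```

```bash
python3 -m crank '[[0,0,0.025,0,0,0],[0,0,0,0,0,0],[0,0,0,0,0,0]]'|egrep 'tcp|contact';python3 -m crank '[[0,0,0.025,0,0,0],[0,0,0,0,0,0],[0,0,0,0,0,0]]'|egrep 'tcp|contact'
```

```text
tcp_pos: [0.6292, 0.0533, 0.0581]
contact_force: [-1.1, -0.4, 6.1]
tcp_pos: [0.6292, 0.0533, 0.0576]
contact_force: [-1.2, -0.6, 7.3]
```

```bash
python3 -m crank '[[0,0,0.025,0,0,0],[0,0,0,0,0,0],[0,0,0,0,0,0]]'|egrep 'tcp|contact'
```

```text
tcp_pos: [0.6292, 0.0533, 0.0572]
contact_force: [-0.3, -1.0, 6.4]
```

```bash
python3 -m crank '[[0,0,0.025,0,0,0],[0,0,0,0,0,0],[0,0,0,0,0,0]]'|egrep 'tcp|contact'
```

```text
tcp_pos: [0.6292, 0.0533, 0.0567]
contact_force: [-0.7, -0.8, 7.4]
```

```bash
python3 -m crank '[[0,0,0.025,0,0,0],[0,0,0,0,0,0],[0,0,0,0,0,0]]'|egrep 'tcp|contact'
```

```text
tcp_pos: [0.6292, 0.0533, 0.0562]
contact_force: [-0.4, -0.9, 6.9]
```

```bash
python3 -m crank '[[0,0,0.025,0,0,0],[0,0,0,0,0,0],[0,0,0,0,0,0]]'|egrep 'tcp|contact'
```

```text
tcp_pos: [0.6292, 0.0533, 0.0557]
contact_force: [-1.5, -1.2, 7.3]
```

```bash
python3 -m crank '[[0,0,0.025,0,0,0],[0,0,0,0,0,0],[0,0,0,0,0,0]]'|egrep 'tcp|contact'
```

```text
tcp_pos: [0.6292, 0.0533, 0.0552]
contact_force: [-2.2, -1.1, 7.7]
```

```bash
python3 -m crank '[[0,0,0.025,0,0,0],[0,0,0,0,0,0],[0,0,0,0,0,0]]'|egrep 'tcp|contact'
```

```text
tcp_pos: [0.6292, 0.0533, 0.0548]
contact_force: [-0.4, -0.2, 7.3]
```

```bash
python3 -m crank '[[0,0,0.025,0,0,0],[0,0,0,0,0,0],[0,0,0,0,0,0]]'|egrep 'tcp|contact'
```

```text
tcp_pos: [0.6292, 0.0533, 0.0543]
contact_force: [-1.5, -0.7, 7.9]
```

```bash
python3 -m crank '[[0,0,0.025,0,0,0],[0,0,0,0,0,0],[0,0,0,0,0,0]]'|egrep 'tcp|contact'
```

```text
tcp_pos: [0.6292, 0.0533, 0.0538]
contact_force: [-1.1, -0.8, 7.9]
```

```bash
python3 -m crank '[[0,0,0.025,0,0,0],[0,0,0,0,0,0],[0,0,0,0,0,0]]'|egrep 'tcp|contact'
```

```text
tcp_pos: [0.6292, 0.0533, 0.0535]
contact_force: [-1.9, -0.9, 10.8]
```

The force jumped to 10.8 N while the arm went down only 0.3 mm, so the nut is on the floor. Now I'll turn it gently clockwise.

```bash
python3 -m crank '[[0,-0.006,0,0,0,0.18],[0,-0.006,0,0,0,0.18],[0,0,0,0,0,0]]'; python3 -c "
from bench import status; print(status.get_obs()['moment'])"
```

```text
clock: 18.7
tcp_pos: [0.6294, 0.0535, 0.0537]
orientation: [2.672, 1.65, 0.002]
contact_force: [-1.3, -0.4, 7.9]
grip_width: 0.0114
gripper_force: 47.9
[-0.11178885  0.20202344 -0.01709306]
```

```bash
python3 -m crank '[[0,-0.006,0,0,0,0.18],[0,-0.006,0,0,0,0.18],[0,-0.006,0,0,0,0.18],[0,0,0,0,0,0]]'|egrep 'tcp|ori|cont'; python3 -c "
from bench import status; print(status.get_obs()['moment'])"
python3 -m crank '[[0,-0.006,0,0,0,0.18],[0,-0.006,0,0,0,0.18],[0,-0.006,0,0,0,0.18],[0,0,0,0,0,0]]'; python3 -c "
from bench import status; print(status.get_obs()['moment'])"
```

```text
tcp_pos: [0.6294, 0.0538, 0.0538]
orientation: [2.96, 1.051, 0.003]
contact_force: [-0.0, -1.0, 7.8]
[-0.02373472  0.06841924 -0.1279882 ]
clock: 19.5
tcp_pos: [0.6292, 0.0541, 0.0538]
orientation: [3.115, 0.404, 0.004]
contact_force: [0.1, 0.4, 7.7]
grip_width: 0.011
gripper_force: 47.9
[-0.01812683  0.05520612 -0.08303807]
```

```bash
python3 -m crank '[[0,-0.006,0,0,0,0.18],[0,-0.006,0,0,0,0.18],[0,-0.006,0,0,0,0.18],[0,0,0,0,0,0],[0,0,0,0,0,0],[0,0,0,0,0,0]]'; python3 -c "
from bench import status; from h import *; o=status.get_obs();print(o['moment'],R.from_rotvec(o['orientation']).as_matrix().round(3))"
```

```text
clock: 20.1
tcp_pos: [0.6292, 0.0544, 0.0537]
orientation: [-3.131, 0.255, -0.003]
contact_force: [-0.5, -0.2, 8.6]
grip_width: 0.0116
gripper_force: 47.9
[ 0.04718037  0.06533879 -0.06382381] [[ 0.987 -0.162  0.002]
 [-0.162 -0.987  0.   ]
 [ 0.002 -0.001 -1.   ]]
```

```bash
python3 -m crank '[[0,0,-0.05,0,0,0.015],[0,0,-0.05,0,0,0],[0,0,0,0,0,0],[0,0,0,0,0,0]]'|egrep 'tcp|ori|cont';python3 -m crank '[[0,0,-0.05,0,0,0],[0,0,-0.03,0,0,0],[0,0,0,0,0,0],[0,0,0,0,0,0]]'|egrep 'tcp|ori|cont'; python3 -c "
from bench import status; print(status.get_obs()['moment'])"
```

```text
tcp_pos: [0.6292, 0.0544, 0.0556]
orientation: [-3.129, 0.272, -0.004]
contact_force: [0.8, 0.7, 8.3]
tcp_pos: [0.6292, 0.0544, 0.0571]
orientation: [-3.129, 0.272, -0.003]
contact_force: [1.3, 1.0, 7.4]
[ 0.03616209 -0.07576759  0.10899326]
```

```bash
python3 -m crank '[[0,0,-0.025,0,0,0],[0,0,0,0,0,0],[0,0,0,0,0,0]]'|egrep 'tcp|cont';python3 -m crank '[[0,0,-0.025,0,0,0],[0,0,0,0,0,0],[0,0,0,0,0,0]]'|egrep 'tcp|cont';python3 -m crank '[[0,0,-0.015,0,0,0],[0,0,0,0,0,0],[0,0,0,0,0,0]]'|egrep 'tcp|cont'
```

```text
tcp_pos: [0.6292, 0.0544, 0.0576]
contact_force: [0.1, 0.4, 7.3]
tcp_pos: [0.6292, 0.0544, 0.058]
contact_force: [-0.7, -0.3, 6.2]
tcp_pos: [0.6292, 0.0544, 0.0581]
contact_force: [0.4, 0.1, 5.6]
```

```bash
python3 -m crank '[[0,0,-0.012,0,0,0],[0,0,0,0,0,0],[0,0,0,0,0,0]]'|egrep 'tcp|cont';python3 -m crank '[[0,0,0,0,0,0],[0,0,0,0,0,0],[0,0,0,0,0,0],[0,0,0,0,0,0],[0,0,0,0,0,0],[0,0,0,0,0,0]]' 0.6; python3 -m crank '[[0,0,-0.3,0,0,0],[0,0,-1,0,0,0],[0,0,-1,0,0,0],[0,0,-1,0,0,0],[0,0,-1,0,0,0],[-1,0,0,0,0,0],[-1,0,0,0,0,0],[-1,0,0,0,0,0],[-1,0,0,0,0,0],[0,0,0,0,0,0],[0,0,0,0,0,0],[0,0,0,0,0,0]]'
python3 - <<'E'
from h import *
from bench import status, eyes
o=status.get_obs(); print(o["tcp_pos"],o["contact_force"])
f=eyes.grab_frame("wrist"); np.savez("pics/w4.npz",**f)
g=eyes.grab_frame("scene")
cv2.imwrite("pics/c4.png",np.hstack([f["image"][:,60:460],cv2.resize(g["image"][170:290,220:345],(400,384))])[:,:,::-1])
q=cloud(f,True); q[q[...,2]>.13]=np.nan; clamp(q,(.63,.054)); clamp(q,(.63,.054),.094); 
E
```

```text
tcp_pos: [0.6291, 0.0544, 0.0582]
contact_force: [4.6, 0.7, 2.7]
clock: 22.7
tcp_pos: [0.628, 0.0541, 0.0579]
orientation: [3.13, -0.273, -0.0]
contact_force: [-0.6, 0.3, -0.2]
grip_width: 0.0514
gripper_force: 0.0
clock: 23.9
tcp_pos: [0.5506, 0.0678, 0.1444]
orientation: [-3.129, 0.274, -0.002]
contact_force: [0.5, 0.2, 0.1]
grip_width: 0.0512
gripper_force: 0.0
[0.55061989 0.06776207 0.14436637] [0.45739161 0.18296249 0.07224665]
top z 0.09106049531070835 819 (array([629.5,  54.6]), array([11.9, 29.5]), 79.8) [0.62933122 0.05486861 0.08970904]
long axis deg 171.08451158644542
top z 0.094 801 (array([629.5,  54.7]), array([11.9, 29.4]), 80.2) [0.6293011  0.05493684 0.08975413]
long axis deg 170.62276125841686
```

View pics/c4.png

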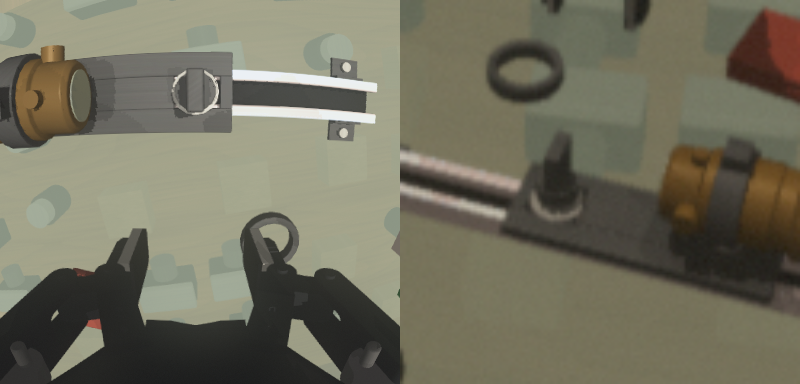

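The clamp stands upright across the rail at (195,90). The wing's top is at 0.090–0.091 m, about 10 mm lower than it would stand with the spring free, so the spring is holding it down. The gripper is clear and the saddle and bystanders look undisturbed. I'm handing in.

```bash
python3 -c "
from bench import r; print(r.hand_in())"
```

```text
the job is handed in; nothing more can be done
None
```

The saddle is locked to the rail: the steel clamp stands upright and turned across the rail with its spring compressed, the gripper is clear, and I handed the job in at about 24 s (no verdict was returned).

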